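Set up a lamination on bearers for gluing

ROBOT

A 6-joint arm with a two-finger parallel gripper is mounted at the origin on a cart in front of the work surface, level with it; the furniture and walls round the work are solid. World frame = base frame: x ahead of the robot, y to its left, z up, the work surface at z = 0. Lengths are in m, angles in rad, forces in N, time in s.
With the tool pointing down it reaches from about 0.225 to 0.875 m from the base axis. Payload 3.4 kg.
Tool frame: the origin (TCP) lies on the centre line of the jaws, within the pads' length; the fingertips stand 17 mm ahead of it and the grasp point (between the pads) lies 2 mm behind it; z points along the fingers, y is the line along which they close (so a half turn about z gives the same grasp; the last joint's range is limited). The gripper opens to 85 mm and grips with 20 to 120 N. Pads are 22 mm wide; open, the fingers measure 114 mm over their backs; the gripper's body (76 mm by 85 mm) begins 54 mm behind the grasp point. The pads swing forward as they close: fully open they stand 13 mm farther back than shut.
Start: joints at [1.129, 0.276, 1.505, -0, 1.361, -0.121], TCP at [0.181, 0.546, 0.248] pointing down, gripper open.
Joint ranges: [-2.89, 2.89], [-0.75, 2.08], [0.22, 2.7], [-1.18, 4.32], [0.11, 2.71], [-2.7, 2.7]. Speed limits (rad/s): [2.57, 2.57, 3.14, 3.14, 3.14, 3.14].

INTERFACE

Orientations are given as a rotation vector (axis times angle).
In Python, from rig import env gives the robot as it stands. Calls block until the motion is done:
- env.move_ptp(position, orientation): joint-space move of the TCP to a pose.
- env.move_linear(position, max_speed=0.15, frame=None): straight line of the TCP; frame=None keeps the orientation; max_speed is the mean speed in m/s.
- env.movej(angles): joint-space move.
- env.release() and env.close(f_grip=None): open the fingers fully, or close them until they stop; f_grip is the grip in N (None keeps the last).
- env.hold(seconds).
- env.solve_ik(position, orientation): joint angles nearest the present ones, or None.
- env.read_state(): the state.
- env.capture(name): name is "scene" or "top" or "wrist"; returns the picture (400x640x3 uint8, red, green, blue); there is no depth.
- env.camera_params(name): a dict with "fov_y" (degrees; the focal length in pixels is half the picture's height over the tangent of half this angle, whatever the lens; pixels are square), "cx", "cy" (the principal point, pixels), "R" (3x3) and "t" (3): a world point X has camera coordinates R X + t. Camera axes: x right, y down, z forward; pixel columns grow to the right and rows downward; lengths in m; the calibration is good to about 2 mm. A picture is of the moment at which its call begins: read the wrist's pose just before it. camera_params takes no time and is no camera call; for the wrist camera it gives the pose at the moment of the call.
A pose or a line that the arm cannot do raises env.MotionError and nothing moves.
- env.hand_in(): hands the job in; it is judged then, once.
The state is a dict: "time": time; "qpos": joint angles; "qvel": joint speeds; "tau": joint torques, N m; "position": TCP position; "eef_rot": TCP orientation; "ft_force": force on the tool from outside, world axes, zero at the start; "moment": the same for the moment, N m; "grip_width": opening from 0.0 (shut) to 1.0 (fully open); "gripper_force": force on a finger pad.
Only numpy, scipy, OpenCV 4.12 (cv2) and the standard library are available. Lean on these libraries where they do the work, as an engineer would, in place of code of your own. Each camera call takes 0.05 s, during which the arm holds its last target. There are 200 camera calls.

TASK

Set the timber out on the plywood board for a glue-up: lay the long narrow bearer squarely in the middle of the long narrow cork pad and the short wide bearer squarely in the middle of the short wide cork pad, each lengthwise along its pad. Then lay the thick rail across both bearers, centred over the board and along the board's long direction, and lay the thin strip flat on top of the rail, centred and in line with it. Leave everything released and at rest.

Things in the scene. Friction and masses are not known exactly. Their poses are not given: they have to be found in the camera images.
- glue_board: flat plywood board, 190 (x) x 260 (y) x 9 mm high, fixed on the bench, turned by up to 0.2 rad; origin at the centre of its underside, y along its long side, z up. It carries the two cork pads side by side, about 75 mm either way along y from its centre; which pad is on which side varies
- long_pad: the long narrow one of two brown cork pads, 54 (x) x 170 (y) x 3 mm, fixed on the plywood board, its length across the board's length; origin at the centre of its underside (9 mm above the bench), y along its length. Target of the long narrow bearer
- short_pad: the short wide one of two brown cork pads, 76 (x) x 120 (y) x 3 mm, fixed on the plywood board, its length across the board's length; origin at the centre of its underside (9 mm above the bench), y along its length. Target of the short wide bearer
- long_bearer: long narrow bearer: loose plain sawn timber block, 44 (x) x 160 (y) x 30 mm high, about 0.12 kg, lying flat on the bench; origin at the centre of its underside, y along its length. Same either way round
- short_bearer: short wide bearer: loose plain sawn timber block, 66 (x) x 110 (y) x 28 mm high, about 0.11 kg, lying flat on the bench; origin at the centre of its underside, y along its length. Same either way round
- rail: rail: the thickest and longest loose timber piece, 50 (x) x 220 (y) x 45 mm high, about 0.27 kg, lying flat on the bench; origin at the centre of its underside, y along its length. Same either way round. On the bearers its underside is about 41 mm above the bench
- strip: strip: the thin slender loose timber piece, 35 (x) x 200 (y) x 18 mm high, about 0.07 kg, lying flat on the bench; origin at the centre of its underside, y along its length. Same either way round. On the rail its underside is about 86 mm above the bench
There are look-alikes about, which are no part of the job. What is shaped like the long_bearer but orange is not meant.

How it is judged:
By the outcome, as a careful person would: the job done as asked, in the order asked, and still so for the second after the job is handed in, with the robot touching nothing.
It also fails if it takes over 123 s, if anything falls off the work surface, if the arm or the gripper's body presses on something with over 40 N, if the wrist force passes 120 N, or if a joint passes its speed limit or range.

## Working session

There is one attempt and no reset: what is moved stays moved. The work goes in short steps, each a Python script; the robot and the scene stay as the last script left them, time stands still between calls to the robot, and variables do not carry over. Pictures are saved under pics/ and viewed, at most 14 in all, crops included, and the job is handed in when it is done.

```bash
ls; mkdir -p pics; python3 - <<'E'
from rig import env
import cv2
for n in("scene","top"):
    im=env.capture(n); cv2.imwrite(f"pics/{n}0.png",im[:,:,::-1])
    print(n,env.camera_params(n))
s=env.read_state();print(s['time'],s['position'],s['eef_rot'],s['grip_width'])
E
```

```text
pics
scene {'fov_y': 53.94159610076394, 'cx': 320.81672036251285, 'cy': 200.7589354263384, 'R': array([[-0.79149227, -0.61117629, -0.0018813 ],
       [-0.46289173,  0.60146346, -0.65113205],
       [ 0.39908801, -0.51449514, -0.75896213]]), 't': array([0.50511906, 0.14669689, 1.71650468])}
top {'fov_y': 48.231616395136655, 'cx': 318.6932517080504, 'cy': 194.54726029062837, 'R': array([[-2.21327737e-03, -9.99948910e-01,  9.86299562e-03],
       [-9.88639660e-01,  7.05727628e-04, -1.50303445e-01],
       [ 1.50288805e-01, -1.00836118e-02, -9.88590712e-01]]), 't': array([0.21210359, 0.46249135, 1.54708764])}
0.1 [0.18111472 0.54527143 0.24754985] [-5.01657946e-01 -3.10082197e+00  2.43138482e-03] 1.0010359792207117
```

View pics/scene0.png

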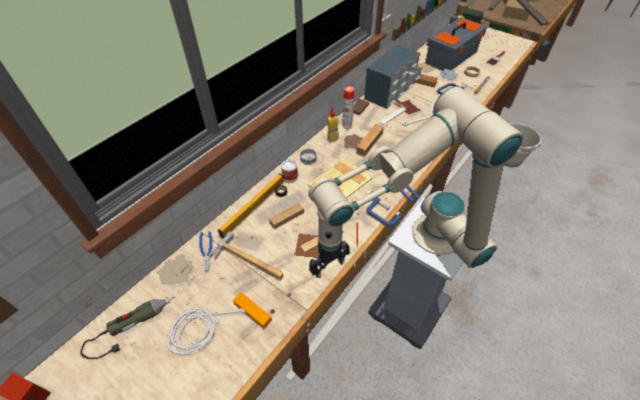

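View pics/top0.png

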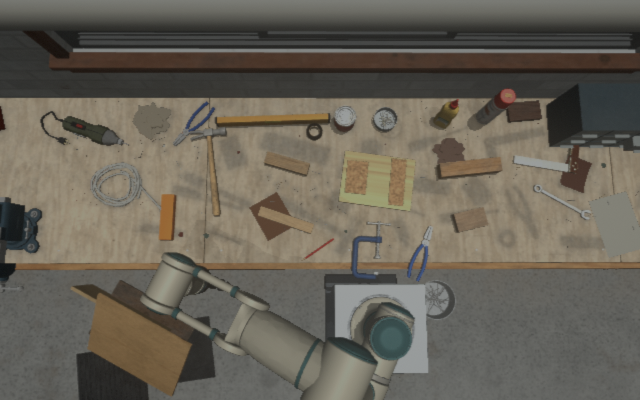

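The top view shows the board at (377,180) with the short wide pad on its left (356,177) and the long one on its right (398,180). The long bearer is at (287,163), the rail at (470,168), the short bearer at (470,220), and the strip at (285,220) lying on dark paper. The orange look-alike is at (167,217). Next I'll check the calibration and get coarse positions.

```bash
cat > h.py <<'E'
from rig import env
import numpy as np, cv2
def K(p,h=400):
    f=h/2/np.tan(np.radians(p['fov_y'])/2); return np.array([[f,0,p['cx']],[0,f,p['cy']],[0,0,1]])
def proj(p,X): 
    c=p['R']@np.asarray(X)+p['t']; u=K(p)@c; return u[:2]/u[2]
def ray(p,uv,z):
    d=p['R'].T@np.linalg.inv(K(p))@np.array([uv[0],uv[1],1.]); C=-p['R'].T@p['t']
    return C+d*(z-C[2])/d[2]
E
python3 - <<'E'
from h import *
s=env.read_state()
for n in("scene","top","wrist"):
    p=env.camera_params(n); print(n,-p['R'].T@p['t'],proj(p,s['position']),proj(p,[0,0,0]),proj(p,[.4,0,0]))
p=env.camera_params("wrist");print(p)
p=env.camera_params("top")
for n,uv,z in [("long",(287,163),.03),("rail",(470,168),.045),("short",(470,220),.028),("strip",(285,220),.018),("padS",(356,177),.012),("padL",(398,180),.012),("board",(377,180),.009),("clamp",(367,250),0)]: print(n,ray(p,uv,z).round(3))
cv2.imwrite("pics/w0.png",env.capture("wrist")[:,:,::-1])
im=cv2.imread("pics/top0.png")[130:270,240:520]; cv2.imwrite("pics/top0c.png",cv2.resize(im,None,fx=2.8,fy=2.8,interpolation=cv2.INTER_CUBIC))
E
```

```text
scene [-0.21733382  1.10361729  1.39923137] [329.16468109 269.11120417] [436.47062015 234.34718921] [360.30868067 192.70230595]
top [0.22519678 0.22736659 1.59685854] [206.97308006 277.75936248] [379.94546968 328.10756903] [377.40830211 213.1819724 ]
wrist [0.10839588 0.56906283 0.37320947] [321.95220087 279.37037598] [-152.9865867  169.5698997] [ 36.17845881 407.27893245]
{'fov_y': 64.96754072983256, 'cx': 320.4125123698062, 'cy': 201.69329802385892, 'R': array([[ 0.31593865,  0.94877666, -0.00237179],
       [ 0.90535401, -0.30072957,  0.29982636],
       [ 0.28375498, -0.09687404, -0.95399084]]), 't': array([-0.5732748 , -0.03890065,  0.38040796])}
long [0.578 0.325 0.03 ]
rail [ 0.556 -0.327  0.045]
short [ 0.372 -0.323  0.028]
strip [0.374 0.331 0.018]
padS [0.53  0.076 0.012]
padL [ 0.519 -0.075  0.012]
board [0.52  0.    0.009]
clamp [0.269 0.04  0.   ]
```

View pics/top0c.png

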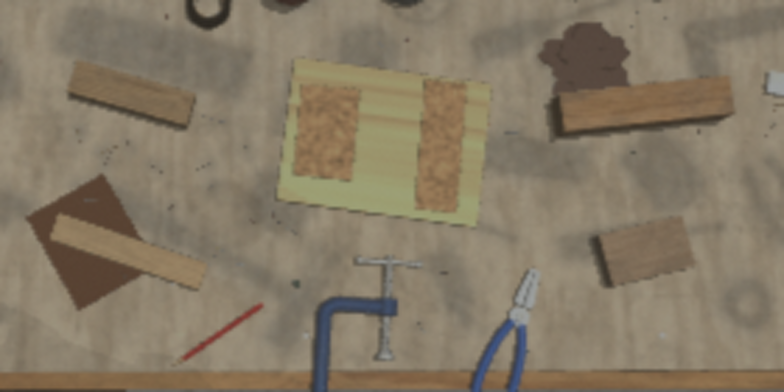

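View pics/w0.png

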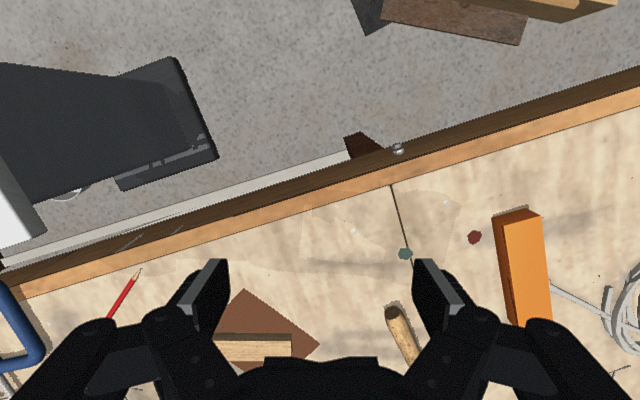

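The TCP projection lands on the gripper, so the calibration is consistent. In the wrist view the fingers cover only the lower part of the picture, roughly rows below 260. Next: three wrist views across the bench.

```bash
cat >> h.py <<'E'
from scipy.spatial.transform import Rotation as Ro
def ori(a):  # tool down, finger line y along angle a
    y=np.array([np.cos(a),np.sin(a),0]); z=np.array([0,0,-1.]); return Ro.from_matrix(np.c_[np.cross(y,z),y,z]).as_rotvec()
E
python3 - <<'E'
from h import *
import pickle
D={}
for i,y in enumerate((.22,0.0,-.22)):
    env.move_ptp([.45,y,.34],ori(-np.pi/2)); env.hold(.25)
    p=env.camera_params("wrist"); im=env.capture("wrist"); D[i]=(p,im); cv2.imwrite(f"pics/m{i}.png",im[:,:,::-1])
    s=env.read_state();print(s['time'],s['position'],s['qpos'].round(2),-p['R'].T@p['t'])
pickle.dump(D,open("m.pkl","wb"))
E
python3 -c "
import cv2,numpy as np
a=[cv2.resize(cv2.imread(f'pics/m{i}.png')[:,:],(400,250),interpolation=cv2.INTER_AREA) for i in (0,1,2)]
cv2.imwrite('pics/mm.png',np.vstack([np.hstack(a[:2]),np.hstack([a[2],a[2]*0])]))"
```

```text
2.2 [0.44985106 0.2203878  0.33990038] [0.32 0.12 1.48 0.   1.54 1.89] [0.52633124 0.22000318 0.46550613]
3.3833 [0.45014462 0.00096837 0.33994984] [-0.15  0.04  1.57  0.    1.53  1.42] [0.52667462 0.00069297 0.46562684]
4.5667 [ 0.45023384 -0.2188341   0.34023058] [-0.59  0.12  1.48  0.    1.54  0.98] [ 0.52670389 -0.21903812  0.46597697]
```

View pics/mm.png

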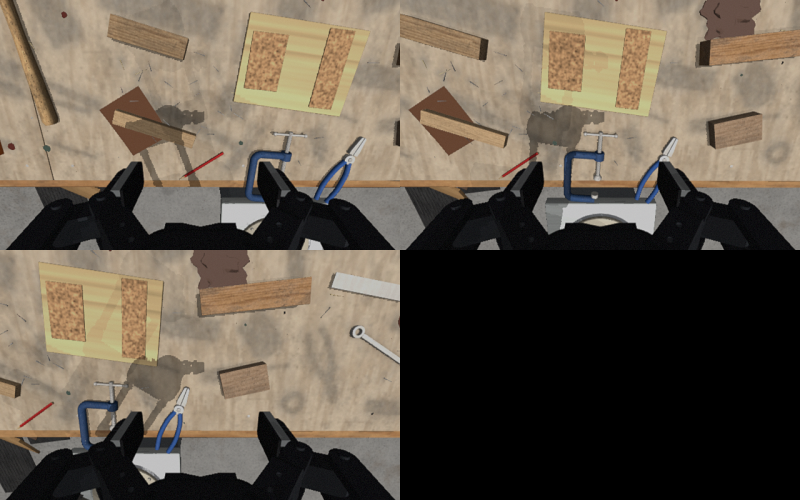

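The pictures show all the items clear of each other. The arm's shadow falls near the fingertips, at about row 200. Now closer pairs, with the camera straight above each item.

```bash
cat > n.py <<'E'
from h import *
import pickle
T={"strip":(.374,.331,.018),"long":(.578,.325,.03),"board":(.52,0,.012),"rail":(.556,-.327,.045),"short":(.372,-.323,.028)}
E
python3 - <<'E'
from n import *
D={};rows=[]
for k,(x,y,z) in T.items():
    for j,d in enumerate((.06,-.06)):
        env.move_ptp([x-.0765,y+d,.33 if k=="board" else .27],ori(-np.pi/2)); env.hold(.25)
        p=env.camera_params("wrist"); im=env.capture("wrist"); D[k,j]=(p,im)
pickle.dump(D,open("n.pkl","wb")); print(env.read_state()['time'])
def crop(k,j):
    p,im=D[k,j]; u,v=proj(p,T[k]).astype(int); w,h=(300,250)if k=="board" else (240,130)
    c=im[max(0,v-h//2):v+h//2,max(0,u-w//2):u+w//2]; return cv2.resize(c,(266,200))
cv2.imwrite("pics/n.png",np.vstack([np.hstack([crop(k,j) for k in ("strip","long","board")]) if r==0 else np.hstack([crop("rail",j),crop("short",j),crop("short",j)*0]) for r in(0,1) for j in (0,)])[:,:,::-1])
E
```

```text
16.1583
```

View pics/n.png

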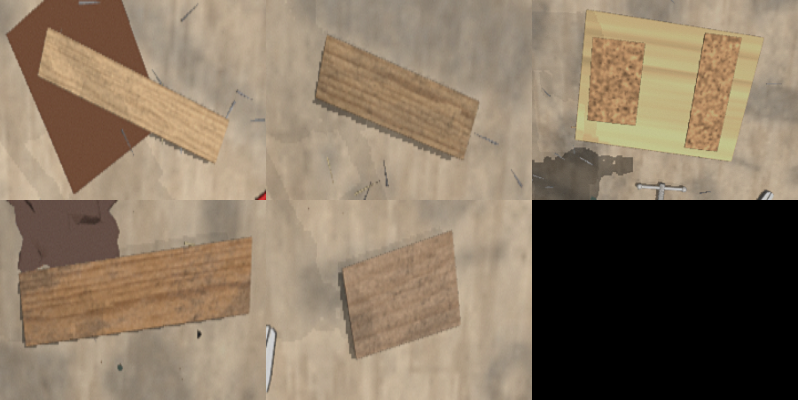

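The crops show each block cleanly from above, with the dark side faces only thin slivers. I'll segment with GrabCut and colour masks, then fit rectangles and triangulate between the two views.

```bash
cat > seg.py <<'E'
from n import *
S={"strip":(.035,.2,20),"long":(.044,.16,16),"rail":(.05,.22,-6.5),"short":(.066,.11,-13)}
def block(p,im,k,c=None,deg=None):
    w,l,dg=S[k]; dg=dg if deg is None else deg; X=c if c is not None else T[k]; u=proj(p,X); f=K(p)[0,0]/(p['R']@np.array(X)+p['t'])[2]
    box=lambda dw,dl:cv2.boxPoints((tuple(u),((l+dl)*f,(w+dw)*f),dg)).astype(np.int32)
    m=np.full(im.shape[:2],cv2.GC_BGD,np.uint8)
    cv2.fillPoly(m,[box(.045,.05)],cv2.GC_PR_BGD); cv2.fillPoly(m,[box(0,0)],cv2.GC_PR_FGD); cv2.fillPoly(m,[box(-.022,-.04)],cv2.GC_FGD)
    b=box(.1,.1); x,y,ww,hh=cv2.boundingRect(b); y0,y1,x0,x1=max(y,0),min(y+hh,400),max(x,0),min(x+ww,640)
    sm=m[y0:y1,x0:x1].copy(); cv2.grabCut(np.ascontiguousarray(cv2.cvtColor(im,cv2.COLOR_RGB2LAB)[y0:y1,x0:x1]),sm,None,np.zeros((1,65)),np.zeros((1,65)),6,cv2.GC_INIT_WITH_MASK)
    o=np.zeros_like(m); o[y0:y1,x0:x1]=(sm==1)|(sm==3); return biggest(cv2.morphologyEx(o,cv2.MORPH_OPEN,np.ones((5,5))))
def biggest(o):
    cs,_=cv2.findContours(o.astype(np.uint8),cv2.RETR_EXTERNAL,cv2.CHAIN_APPROX_NONE); return max(cs,key=cv2.contourArea)
def rect(p,c,z):
    W=np.array([ray(p,q[0],z)[:2] for q in c]); 
    (x,y),(a,b),t=cv2.minAreaRect((W*1000).astype(np.float32))
    if a>b: a,b,t=b,a,t+90
    t=np.radians(t+90) # direction of long side
    t=(t+np.pi/2)%np.pi-np.pi/2
    return np.array([x/1e3,y/1e3]),np.degrees((t)),a,b
def tri(p,u,q,v):
    P=lambda p:K(p)@np.c_[p['R'],p['t']]
    X=cv2.triangulatePoints(P(p),P(q),np.array(u,float),np.array(v,float)).ravel(); return X[:3]/X[3]
def cen(c): return np.array(cv2.minAreaRect(c)[0])
E
python3 - <<'E'
from seg import *
D=pickle.load(open("n.pkl","rb"))
vis=[]
for k in T:
    cs={}
    for j in (0,1):
        p,im=D[k,j]; out=im.copy()
        if k=="board":
            lab=cv2.cvtColor(im,cv2.COLOR_RGB2LAB).astype(int); 
            u=proj(p,T[k]).astype(int); roi=np.zeros(im.shape[:2],np.uint8); cv2.rectangle(roi,(u[0]-150,u[1]-110),(u[0]+150,u[1]+120),1,-1)
            pad=((lab[...,1]>138)&(lab[...,2]>143)&(roi>0)).astype(np.uint8)
            pad=cv2.morphologyEx(cv2.morphologyEx(pad,cv2.MORPH_CLOSE,np.ones((5,5))),cv2.MORPH_OPEN,np.ones((7,7)))
            c,_=cv2.findContours(pad,cv2.RETR_EXTERNAL,cv2.CHAIN_APPROX_NONE); c=sorted(sorted(c,key=cv2.contourArea)[-2:],key=lambda q:q[:,0,0].mean())
            bd=((lab[...,2]>150)&(roi>0)).astype(np.uint8)|pad
            bd=cv2.morphologyEx(cv2.morphologyEx(bd,cv2.MORPH_CLOSE,np.ones((7,7))),cv2.MORPH_OPEN,np.ones((9,9)))
            cs[j]={"pad_l":(c[0],.012),"pad_r":(c[1],.012),"board":(biggest(bd),.009)}
        else: cs[j]={k:(block(p,im,k),T[k][2])}
        for n,(c,z) in cs[j].items():
            print(n,j,*[np.round(a,4 if i==0 else 1) for i,a in enumerate(rect(p,c,z))]); cv2.drawContours(out,[c],-1,(0,255,0),1)
        u=proj(p,T[k]).astype(int); h=130 if k=="board" else 80
        vis.append(cv2.resize(out[max(0,u[1]-h):u[1]+h,max(0,u[0]-int(1.7*h)):u[0]+int(1.7*h)],(266,180)))
    for n in cs[0]: print("  tri",n,tri(D[k,0][0],cen(cs[0][n][0]),D[k,1][0],cen(cs[1][n][0])).round(4))
vis+=[vis[0]*0]*2
cv2.imwrite("pics/seg.png",np.vstack([np.hstack(vis[i:i+3]) for i in (0,3,6)])[:,:,::-1])
E
```

```text
strip 0 [0.3749 0.3307] 71.2 38.5 199.8
strip 1 [0.3758 0.33  ] 71.0 37.1 199.7
  tri strip [0.3769 0.3333 0.0197]
long 0 [0.5793 0.3274] 73.6 44.6 160.3
long 1 [0.5783 0.3273] 73.7 46.6 159.9
  tri long [0.5797 0.3292 0.0338]
pad_l 0 [0.531  0.0768] -6.9 73.0 117.9
pad_r 0 [ 0.5124 -0.0703] -6.5 52.2 166.0
board 0 [0.519  0.0009] 82.0 188.3 258.3
pad_l 1 [0.5137 0.0777] -6.3 73.4 82.8
pad_r 1 [ 0.4793 -0.0672] -6.3 52.0 100.0
board 1 [0.5191 0.0007] 82.0 188.3 258.1
  tri pad_l [0.5232 0.0745 0.0274]
  tri pad_r [ 0.5021 -0.0615  0.0687]
  tri board [0.5253 0.0033 0.0375]
rail 0 [ 0.5611 -0.3272] -83.9 51.4 222.2
rail 1 [ 0.5603 -0.329 ] -84.1 53.3 219.9
  tri rail [ 0.5615 -0.3295  0.0468]
short 0 [ 0.3747 -0.3223] -76.8 66.3 115.8
short 1 [ 0.3749 -0.3251] -76.9 67.6 111.0
  tri short [ 0.3762 -0.3248  0.0241]
```

View pics/seg.png

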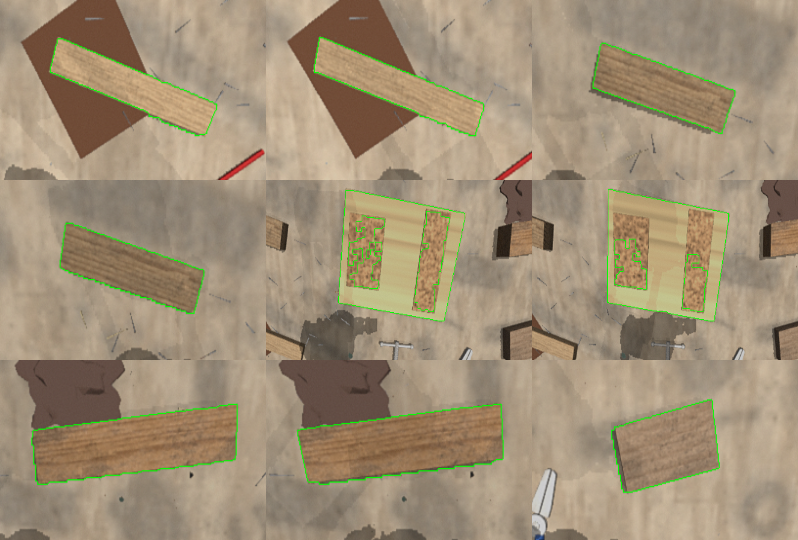

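The block outlines are right, except that the short bearer's view 0 includes its dark side (115.8 against 110), so I'll use view 1 there. The board is good: 188 x 258, yaw -8°. The pad mask is holey, so I'll fix that and check heights by agreement between the two views.

```bash
cat >> seg.py <<'E'
def pads(p,im,c=(.519,0.0008,.012)):
    lab=cv2.cvtColor(im,cv2.COLOR_RGB2LAB).astype(int); roi=np.zeros(im.shape[:2],np.uint8)
    a=np.radians(82); e=np.array([np.cos(a),np.sin(a)]); n=np.array([-e[1],e[0]])
    q=np.array([proj(p,[*(np.array(c[:2])+s*e*.125+t*n*.09),.009]) for s,t in((1,1),(1,-1),(-1,-1),(-1,1))]).astype(np.int32)
    cv2.fillPoly(roi,[q],1)
    m=((lab[...,1]>131)&(roi>0)).astype(np.uint8)
    m=cv2.morphologyEx(cv2.morphologyEx(m,cv2.MORPH_CLOSE,np.ones((7,7))),cv2.MORPH_OPEN,np.ones((9,9)))
    cs,_=cv2.findContours(m,cv2.RETR_EXTERNAL,cv2.CHAIN_APPROX_NONE)
    return sorted(sorted(cs,key=cv2.contourArea)[-2:],key=lambda q:q[:,0,0].mean()),roi,lab
E
python3 - <<'E'
from seg import *
D=pickle.load(open("n.pkl","rb"));V=[]
for j in (0,1):
    p,im=D["board",j]; cs,roi,lab=pads(p,im); out=im.copy(); print(np.percentile(lab[...,1][roi>0],[5,25,50,60,70,80,95]))
    cv2.drawContours(out,cs,-1,(0,255,0),1)
    for c in cs:
        for z in (.004,.012,.02): print(j,z,*[np.round(a,4 if i==0 else 1) for i,a in enumerate(rect(p,c,z))])
    V.append(cv2.resize(out[20:240,120:520],(400,220)))
D2=pickle.load(open("m.pkl","rb"))
for i in (0,1,2):
    p,im=D2[i]; cs,_,_=pads(p,im)
    for c in cs: print("m",i,*[np.round(a,4 if i==0 else 1) for i,a in enumerate(rect(p,c,.012))])
cv2.imwrite("pics/pads.png",np.hstack(V)[:,:,::-1])
E
```

```text
[120. 125. 130. 132. 137. 138. 139.]
0 0.004 [0.5378 0.0788] -4.7 84.9 136.2
0 0.012 [0.5375 0.0784] -4.7 83.4 133.7
0 0.02 [0.5372 0.0781] -4.7 81.9 131.3
0 0.004 [ 0.5125 -0.0736] -5.4 59.7 173.4
0 0.012 [ 0.5126 -0.0713] -5.4 58.6 170.3
0 0.02 [ 0.5128 -0.0689] -5.4 57.6 167.3
[120. 127. 131. 132. 137. 138. 139.]
1 0.004 [0.5426 0.0482] -6.3 137.0 151.9
1 0.012 [0.5422 0.0463] -6.3 134.6 149.2
1 0.02 [0.5418 0.0444] -6.3 132.1 146.5
1 0.004 [ 0.5127 -0.0706] -6.4 57.2 173.0
1 0.012 [ 0.5129 -0.0704] -6.4 56.2 170.0
1 0.02 [ 0.513  -0.0702] -6.4 55.2 166.9
m 0 [0.5349 0.0758] -5.6 80.5 127.7
m 0 [ 0.5128 -0.0719] -5.9 61.1 169.8
m 1 [0.5432 0.0532] -6.8 138.0 150.1
m 1 [ 0.5127 -0.0708] -5.7 57.0 170.0
m 2 [0.5361 0.0788] -5.7 85.6 128.4
m 2 [ 0.5129 -0.0759] -7.3 97.2 171.2
```

View pics/pads.png

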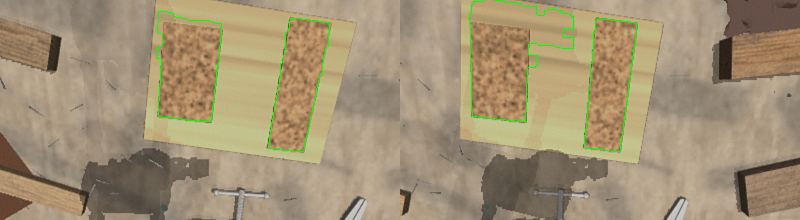

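Threshold 131 leaks into the reddish plywood; the histogram gap is around 134.5.

```bash
sed -i 's/lab\[...,1\]>131/lab[...,1]>134/' seg.py
python3 - <<'E'
from seg import *
D=pickle.load(open("n.pkl","rb"));D2=pickle.load(open("m.pkl","rb"))
for p,im in [D["board",0],D["board",1],D2[0],D2[1],D2[2]]:
    cs,_,_=pads(p,im); y=(-p['R'].T@p['t'])[1]
    for c in cs: print(round(y,2),*[np.round(a,4 if i==0 else 1) for i,a in enumerate(rect(p,c,.012))])
E
```

```text
0.06 [0.5309 0.0764] -6.0 75.4 119.1
0.06 [ 0.5127 -0.0706] -6.3 53.5 168.8
-0.06 [0.5311 0.0762] -6.2 75.3 119.3
-0.06 [ 0.5128 -0.0709] -6.3 53.5 168.6
0.22 [0.5309 0.0766] -6.2 75.4 119.4
0.22 [ 0.5127 -0.0704] -6.5 54.1 168.7
0.0 [0.5312 0.0763] -6.0 75.2 119.1
0.0 [ 0.5127 -0.0707] -6.3 53.6 168.5
-0.22 [0.5312 0.0756] -5.7 75.9 118.8
-0.22 [ 0.5129 -0.0716] -6.7 53.0 169.0
```

The pads agree to 0.3 mm over five views: the short one at (0.531, 0.076) and the long one at (0.513, -0.071). Agreement between views puts their tops at 12 mm ±1–2. Now I'll pick and place the long bearer.

```bash
cat > pp.py <<'E'
from h import *
def pick(a,p):  # choose half turn with smaller |q6|
    c=[(abs(q[5]),b) for b in (a,a+np.pi) if (q:=env.solve_ik(p,ori(b))) is not None]; return ori(min(c)[1])
def st(t):
    s=env.read_state(); print(t,round(s['time'],2),s['position'].round(4),'w',round(s['grip_width'],3),'F',s['ft_force'].round(1),'g',np.round(s['gripper_force'],1))
def grasp(xy,deg,zg,hov=.16,f=50):   # deg: direction of the length
    env.release(); P=lambda z:[xy[0],xy[1],z]; o=pick(np.radians(deg-90),P(hov))
    env.move_ptp(P(hov),o); env.move_linear(P(zg+.02),.2); env.move_linear(P(zg),.08); env.hold(.1); st("at")
    env.close(f); env.hold(.2); st("closed"); env.move_linear(P(hov),.2); st("up")
def place(xy,deg,z,hov=.2):
    P=lambda z:[xy[0],xy[1],z]; o=pick(np.radians(deg-90),P(hov))
    env.move_ptp(P(hov),o); env.move_linear(P(z+.02),.2); env.move_linear(P(z+.001),.04); env.hold(.3); st("down")
    env.release(); env.hold(.2); env.move_linear(P(hov),.2); st("off")
E
python3 - <<'E'
from pp import *
grasp((.5793,.3273),73.65,.024)
place((.5128,-.0707),-6.3,.024+.012)
E
```

```text
at 20.33 [0.5794 0.3274 0.0242] w 1.002 F [ 0.2 -0.  -0.2] g 0.0
closed 21.0 [0.5797 0.3275 0.0245] w 0.505 F [0.8 0.2 3.5] g 53.2
up 21.83 [0.5783 0.3268 0.1584] w 0.504 F [-0.2  0.1 -2.4] g 52.8
down 25.12 [ 0.5129 -0.0707  0.0371] w 0.504 F [-0.3  0.6 -1.3] g 52.9
off 26.78 [ 0.5119 -0.0705  0.199 ] w 1.004 F [0.3 0.8 0.6] g 0.0
```

```bash
python3 - <<'E'
from pp import *
grasp((.3749,-.325),-76.9,.023)
place((.5311,.0763),-6.1,.023+.012)
from seg import *
D={}
for j,d in enumerate((.06,-.06)):
    env.move_ptp([.4425,d,.33],ori(-np.pi/2)); env.hold(.25)
    D[j]=(env.camera_params("wrist"),env.capture("wrist"))
pickle.dump(D,open("v1.pkl","wb")); st("t")
out=[]
for j in D:
    p,im=D[j]; im2=im.copy()
    for k,c,z in (("long",(.5128,-.0707),.042),("short",(.5311,.0763),.040)):
        ct=block(p,im,k,(*c,z),83.9-0); cv2.drawContours(im2,[ct],-1,(0,255,0),1)
        print(j,k,*[np.round(a,4 if i==0 else 1) for i,a in enumerate(rect(p,ct,z))])
    out.append(im2[20:250,130:530])
cv2.imwrite("pics/v1.png",np.hstack(out)[:,:,::-1])
E
```

```text
at 30.37 [ 0.3753 -0.3255  0.0237] w 1.001 F [-0.9  0.5 -0.6] g 0.0
closed 30.89 [ 0.3752 -0.3253  0.0238] w 0.762 F [0.2 0.1 6.5] g 55.4
up 31.73 [ 0.3742 -0.3242  0.159 ] w 0.759 F [-0.3  0.6 -0.7] g 55.3
down 35.12 [0.5312 0.0763 0.0359] w 0.758 F [-1.2  0.2 -0.2] g 55.3
off 36.62 [0.5302 0.0763 0.1989] w 1.0 F [0.1 0.3 0.2] g 0.0
t 40.32 [ 0.4425 -0.0591  0.3301] w 1.0 F [-0.4  0.  -0.3] g 0.0
0 long [ 0.5136 -0.0654] -3.3 62.1 161.9
0 short [0.5302 0.0754] -6.1 72.1 113.0
1 long [ 0.5139 -0.07  ] -6.4 51.6 160.3
1 short [0.5305 0.0697] -6.1 76.7 113.1
```

View pics/v1.png

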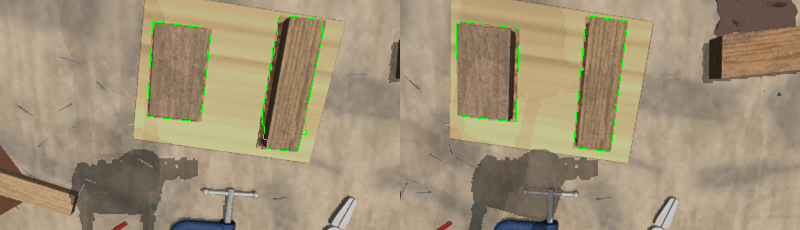

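Both bearers sit on their pads and look aligned. The contours include the dark side faces, so I'll drop the dark pixels and re-measure from the stored pictures.

```bash
python3 - <<'E'
from seg import *
D=pickle.load(open("v1.pkl","rb"));out=[]
for j in D:
    p,im=D[j]; L=im.max(2)
    for k,c,z in (("long",(.5128,-.0707),.042),("short",(.5311,.0763),.040)):
        ct=block(p,im,k,(*c,z),97); m=np.zeros(L.shape,np.uint8); cv2.drawContours(m,[ct],-1,1,-1)
        m=cv2.morphologyEx(cv2.morphologyEx(m*(L>75).astype(np.uint8),cv2.MORPH_CLOSE,np.ones((3,3))),cv2.MORPH_OPEN,np.ones((9,9)))
        print(j,k,*[np.round(a,4 if i==0 else 1) for i,a in enumerate(rect(p,biggest(m),z))])
    out.append(cv2.resize(im[25:190,130:350+(j==0)*0+100],None,fx=2.4,fy=2.4))
cv2.imwrite("pics/v1z.png",np.vstack(out)[:600,:800,::-1] if 0 else out[1][:,:,::-1])
E
```

```text
0 long [ 0.5132 -0.0718] -5.9 44.1 161.2
0 short [0.5302 0.0754] -6.1 72.1 113.0
1 long [ 0.5139 -0.07  ] -6.4 51.6 160.3
1 short [0.5311 0.075 ] -6.1 65.9 113.1
```

View pics/v1z.png

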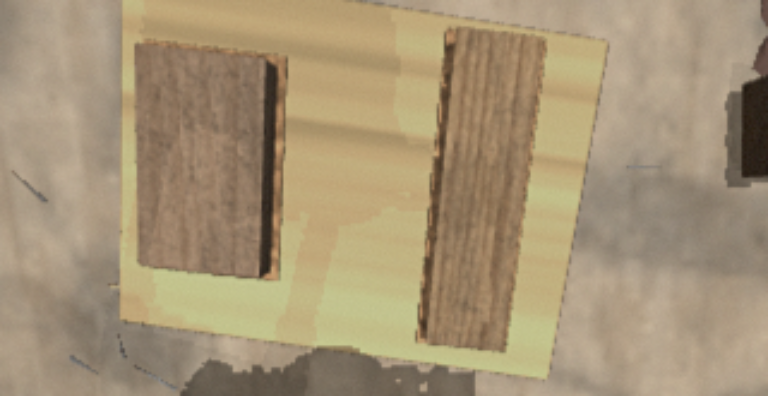

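The re-measured bearers are within about 1 mm of their pad centres. Before placing the rail I'll refine the board yaw with line fits on its edges.

```bash
python3 - <<'E'
from seg import *
D=pickle.load(open("n.pkl","rb"));D2=pickle.load(open("m.pkl","rb"))
for p,im in [D["board",0],D["board",1],D2[1]]:
    lab=cv2.cvtColor(im,cv2.COLOR_RGB2LAB).astype(int); u=proj(p,(.519,0,.009)).astype(int)
    roi=np.zeros(im.shape[:2],np.uint8); cv2.rectangle(roi,(int(u[0])-140,int(u[1])-105),(int(u[0])+140,int(u[1])+105),1,-1)
    bd=((lab[...,2]>150)&(roi>0)).astype(np.uint8)
    bd=cv2.morphologyEx(cv2.morphologyEx(bd,cv2.MORPH_CLOSE,np.ones((9,9))),cv2.MORPH_OPEN,np.ones((7,7)))
    def sides(c,z,l,w):
        c0,t,a,b=rect(p,c,z); t=np.radians(t); e=np.array([np.cos(t),np.sin(t)]); n=np.array([-e[1],e[0]])
        W=np.array([ray(p,q[0],z)[:2] for q in c])-c0; s,v=W@e,W@n; r=[]
        for m,lab_ in ((abs(v-w/2)<.006)&(abs(s)<l/2-.015),'L+'),((abs(v+w/2)<.006)&(abs(s)<l/2-.015),'L-'),((abs(s-l/2)<.006)&(abs(v)<w/2-.015),'E+'),((abs(s+l/2)<.006)&(abs(v)<w/2-.015),'E-'):
            vx,vy,x,y=cv2.fitLine((W[m]+c0).astype(np.float32),cv2.DIST_HUBER,0,.01,.01).ravel(); r.append((lab_,round(float(np.degrees(np.arctan(vy/vx)) ),2),round(float((np.array([x,y])-c0)@(n if lab_[0]=='L' else e)*1000),1)))
        print(c0.round(4),r)
    sides(biggest(bd),.009,.26,.19)
    ps=pads(p,im)[0]; sides(ps[0],.012,.12,.076); sides(ps[1],.012,.17,.054)
E
```

```text
[0.519  0.0009] [('L+', 81.97, 93.3), ('L-', 82.02, -93.4), ('E+', -7.95, 128.4), ('E-', -7.85, -128.3)]
[0.5309 0.0764] [('L+', -6.02, 36.9), ('L-', -6.4, -36.7), ('E+', 83.87, 58.9), ('E-', 83.66, -58.5)]
[ 0.5127 -0.0706] [('L+', -6.24, 25.9), ('L-', -6.44, -25.8), ('E+', 84.53, 83.8), ('E-', 84.34, -83.8)]
[0.5191 0.0007] [('L+', 81.97, 93.2), ('L-', 82.14, -93.3), ('E+', -8.17, 128.4), ('E-', -7.95, -128.3)]
[0.5311 0.0762] [('L+', -6.96, 36.9), ('L-', -6.73, -36.8), ('E+', 83.91, 58.8), ('E-', 84.12, -58.6)]
[ 0.5128 -0.0709] [('L+', -6.25, 26.0), ('L-', -6.39, -25.6), ('E+', 82.77, 83.6), ('E-', 84.27, -83.5)]
[0.5191 0.0008] [('L+', 81.96, 93.2), ('L-', 82.13, -93.4), ('E+', -8.17, 128.2), ('E-', -7.92, -128.1)]
[0.5312 0.0763] [('L+', -5.58, 36.7), ('L-', -6.05, -36.8), ('E+', 83.2, 58.8), ('E-', 84.23, -58.7)]
[ 0.5127 -0.0707] [('L+', -6.21, 25.9), ('L-', -6.54, -25.7), ('E+', 83.05, 83.7), ('E-', -89.92, -83.1)]
```

```bash
python3 - <<'E'
from pp import *
grasp((.5607,-.3282),-84.0,.028,f=60)
place((.519,.0008),82.0,.028+.0415,hov=.25)
from seg import *
D={}
for j,d in enumerate((.06,-.06)):
    env.move_ptp([.4425,d,.37],ori(-np.pi/2)); env.hold(.25)
    D[j]=(env.camera_params("wrist"),env.capture("wrist"))
pickle.dump(D,open("v2.pkl","wb")); st("t")
out=[]
for j in D:
    p,im=D[j]; im2=im.copy(); L=im.max(2); c=(.519,.0008,.086)
    ct=block(p,im,"rail",c,8); m=np.zeros(L.shape,np.uint8); cv2.drawContours(m,[ct],-1,1,-1)
    m=cv2.morphologyEx(cv2.morphologyEx(m*(L>75).astype(np.uint8),cv2.MORPH_CLOSE,np.ones((3,3))),cv2.MORPH_OPEN,np.ones((9,9)))
    ct=biggest(m); cv2.drawContours(im2,[ct],-1,(0,255,0),1)
    print(j,*[np.round(a,4 if i==0 else 1) for i,a in enumerate(rect(p,ct,.086))])
    out.append(im2[20:250,130:530])
cv2.imwrite("pics/v2.png",np.hstack(out)[:,:,::-1])
E
```

```text
at 43.5 [ 0.5609 -0.3284  0.0283] w 1.002 F [ 0.8 -0.1 -0.5] g 0.0
closed 44.12 [ 0.5611 -0.3285  0.0286] w 0.575 F [ 1.2 -0.   4.3] g 64.5
up 44.93 [ 0.5595 -0.3274  0.1581] w 0.575 F [ 0.3 -0.4 -2.6] g 63.8
down 48.1 [0.5189 0.0008 0.0705] w 0.576 F [-1.1  0.3 -0.6] g 64.3
off 49.8 [0.5182 0.0009 0.2489] w 0.999 F [ 0.3 -0.  -0.5] g 0.0
t 52.33 [ 0.4426 -0.0591  0.3701] w 0.999 F [-0.1 -0.4 -0.1] g 0.0
0 [0.5161 0.0016] 82.0 57.3 221.0
1 [5.195e-01 1.000e-04] 82.0 50.2 218.6
```

View pics/v2.png

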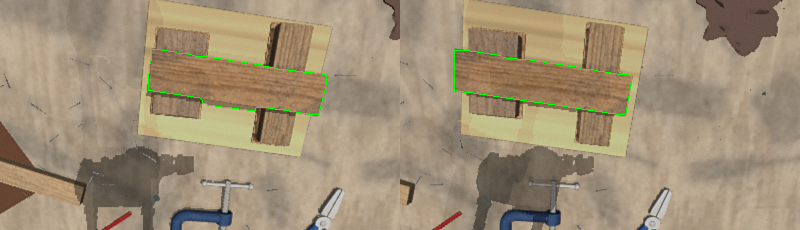

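The rail lies over both bearers at (0.5195, 0.0006), 82.0°, so it is centred. Now the strip.

```bash
python3 - <<'E'
from pp import *
grasp((.3755,.3304),71.1,.020,f=35)
place((.5192,.0006),82.0,.020+.0865,hov=.27)
from seg import *
D={}
for j,d in enumerate((.06,-.06)):
    env.move_ptp([.4425,d,.37],ori(-np.pi/2)); env.hold(.25)
    D[j]=(env.camera_params("wrist"),env.capture("wrist"))
pickle.dump(D,open("v3.pkl","wb")); st("t")
out=[]
for j in D:
    p,im=D[j]; im2=im.copy(); L=im.max(2); c=(.519,.0008,.104)
    ct=block(p,im,"strip",c,8); cv2.drawContours(im2,[ct],-1,(0,255,0),1)
    print(j,*[np.round(a,4 if i==0 else 1) for i,a in enumerate(rect(p,ct,.104))])
    out.append(im2[20:250,130:530])
cv2.imwrite("pics/v3.png",np.hstack(out)[:,:,::-1])
E
```

```text
at 55.43 [0.376  0.3307 0.0207] w 0.999 F [ 0.5 -0.  -0.7] g 0.0
closed 56.16 [0.3757 0.3306 0.0203] w 0.398 F [0.6 0.9 4.9] g 36.2
up 57.01 [0.3746 0.3298 0.1588] w 0.399 F [-0.3  0.6 -1.5] g 35.6
down 60.2 [0.5192 0.0006 0.1075] w 0.4 F [ 0.7 -0.2  0. ] g 35.7
off 61.92 [0.5184 0.0007 0.2689] w 0.999 F [-0.5 -0.5 -0.1] g 0.0
t 64.45 [ 0.4425 -0.0591  0.3701] w 0.999 F [0.2 1.  0. ] g 0.0
0 [5.193e-01 4.000e-04] 81.9 34.2 199.4
1 [0.5196 0.0015] 81.9 34.2 200.8
```

View pics/v3.png

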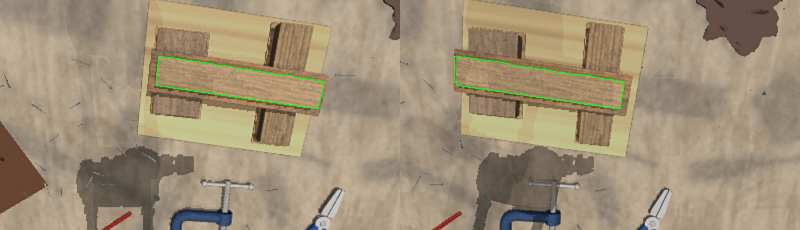

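The strip lies flat on the rail at (0.5195, 0.001), 81.9°, centred and in line. The arm is clear, so I'm handing in.

```bash
python3 -c "
from rig import env
env.hold(.3); print(env.hand_in())"
```

```text
the job is handed in; nothing more can be done
None
```

Job handed in at about 65 s (limit 123 s): both bearers are on their pads, with the rail across them and the strip on top, each measured within about 1.5 mm of centre; everything is released and the arm is clear.

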